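# Roll the directory strips down flush

### The arm

A 6-joint arm with a two-finger parallel gripper is mounted at the origin on a cart in front of the work surface, level with it; the furniture and walls round the work are solid. World frame = base frame: x ahead of the robot, y to its left, z up, the work surface at z = 0. Lengths are in m, angles in rad, forces in N, time in s.
With the tool pointing down it reaches from about 0.425 to 0.95 m from the base axis. Payload 3.5 kg.
Tool frame: the origin (TCP) lies at the very end of the fingers, on their centre line; the grasp point (between the pads) lies 19 mm behind it; z points along the fingers, y is the line along which they close (so a half turn about z gives the same grasp; the last joint's range is limited). The gripper opens to 85 mm and grips with 20 to 120 N. Pads are 22 mm wide; open, the fingers measure 114 mm over their backs; the gripper's body (76 mm by 85 mm) begins 54 mm behind the grasp point. The pads swing forward as they close: fully open they stand 13 mm farther back than shut.
Start: joints at [-1.341, 0.286, 1.577, -0, 1.279, -0.15], TCP at [0.25, -0.627, 0.231] pointing down, gripper open.
Joint ranges: [-2.77, 2.77], [-0.9, 2.22], [0.21, 2.48], [-1.53, 4.67], [0.24, 2.81], [-2.84, 2.84]. Speed limits (rad/s): [2.79, 2.79, 3.14, 3.14, 3.14, 3.14].

### API

Orientations are given as a unit quaternion [x, y, z, w].
In Python, from plant import ctrl, optics, sign_off gives the robot as it stands.
- The arm moves only by the shell command python3 -m creep 'ROWS' [FORCE]. ROWS is JSON, a list of rows, each an object of numbers: "x", "y", "z": the shift along the tool's x, y, z in mm; "rx", "ry", "rz": the turn, a rotation vector about the tool's x, y, z in degrees; "grip": the opening, from 0 (shut) to 1 (fully open). In form: [{"x": .., "y": .., "z": .., "rx": .., "ry": .., "rz": .., "grip": ..}, ...]. A call has exactly 10 rows; each row shifts and turns the commanded pose from where the row before left it, along the tool's axes as they then stand; what a row does not reach is not made up. A row lasts 1/12 s, in which the tool goes at most 41.7 mm and 7.16 degrees, less where a joint would pass 70% of its speed; a pose out of reach is approached as far as the arm can. A call with a gripper value outside its range is refused whole. The fingers move at their own pace and stop on an object; FORCE is the grip in N (left out, the last holds). Time passes only in rows, so rows that do not move let the fingers close, or fill a call up. It gives the time, the measured TCP pose, the force, the opening and the grip force at its end, in the units of the state.
- ctrl.get_state(): the state, without advancing time (a new reading comes with each control period).
- optics.read_camera(name): name is "side" or "top"; returns a dict with "color" (420x560x3 uint8, blue, green, red), "K" (3x3 intrinsics, pixels), "R" (3x3) and "t" (3): a world point X has camera coordinates R X + t. Camera axes: x right, y down, z forward; pixel columns grow to the right and rows downward; lengths in m; the calibration is good to about 2 mm. A picture is of the moment at which its call begins. There is no depth.
- sign_off(): hands the job in; it is judged then, once.
The state is a dict: "time": time; "qpos": joint angles; "dq": joint speeds; "joint_efforts": joint torques, N m; "eef_pos": TCP position; "tcp_rot": TCP orientation; "contact_force": force on the tool from outside, world axes, zero at the start; "wrist_torque": the same for the moment, N m; "opening": opening from 0.0 (shut) to 1.0 (fully open); "finger_force": force on a finger pad.
Only numpy, scipy, OpenCV 4.12 (cv2) and the standard library are available. Lean on these libraries where they do the work, as an engineer would, in place of code of your own. Each camera call takes 0.05 s, during which the arm holds its last target. There are 200 camera calls.

### The job

Take the hand roller out of its stand and roll it along the directory board with steady, moderate pressure until all five name strips are pressed fully home, flush with the frame. Do it in one go: once the first strip is down, keep the roller on the board until all five are, press with the roller only, and never lean hard on the board. Then put the roller back in its stand, upright, and let go, leaving the other things on the desk where they are.

Things in the scene. Friction and masses are not known exactly. Their poses are not given: they have to be found in the camera images.
- directory: directory board, screwed down to the desk. Origin: centre of the underside of its dark steel base plate (172 x 100 x 6 mm), z up, x along the board. On the plate lies grey foam, on that an aluminium frame, 158 (x) x 84 (y) mm, with the five name strips. The board is ruined if the roller presses on it with more than 25 N in all (sideways push on strip edges counts too); 10 to 15 N downward is right.
- frame_mid (a point): nominal middle of the frame's top face, 52 mm above the board's origin, same axes. Foam thickness varies, so the frame is truly up to 15 mm higher or lower, and it is pitched about y through its middle by up to 0.12 rad either way (ends a further 9 mm up or down); no listed pose shows either. Its ends (x from -79 to -55 and 55 to 79 mm) are plain flat ledges, flush with the frame's top.
- foam (a point): centre of the foam pad under the frame, 16 mm above the board's origin, same axes. The foam lets the whole frame sink about 1 mm for each 8 N pressed on it (8 mm at most) and springs back.
- strips_mid (a point): nominal middle of the row of strips when flush (same point and axes as frame_mid). Five white strips lie side by side between the ledges, each 21 mm wide (x), 22 mm pitch, 74 mm long (y). A strip stands 3 to 4 mm proud and is pressed straight down until flush; it yields to about 8 N and stays where it is left.
- strip_1 (a joint): how far name strip 1 (centre at x = -44 mm along the board) is pressed in, m: about 0 = standing 4 mm proud, 0.004 = flush, its stop; at 0.0025 or more it has caught and counts as home
- strip_2 (a joint): how far name strip 2 (centre at x = -22 mm along the board) is pressed in, m: about 0 = standing 4 mm proud, 0.004 = flush, its stop; at 0.0025 or more it has caught and counts as home
- strip_3 (a joint): how far name strip 3 (centre at x = 0 mm along the board) is pressed in, m: about 0 = standing 4 mm proud, 0.004 = flush, its stop; at 0.0025 or more it has caught and counts as home
- strip_4 (a joint): how far name strip 4 (centre at x = 22 mm along the board) is pressed in, m: about 0 = standing 4 mm proud, 0.004 = flush, its stop; at 0.0025 or more it has caught and counts as home
- strip_5 (a joint): how far name strip 5 (centre at x = 44 mm along the board) is pressed in, m: about 0 = standing 4 mm proud, 0.004 = flush, its stop; at 0.0025 or more it has caught and counts as home
- roller: hand roller. Origin: lowest point of its wheel, midway along it, z up; axle along y, so it rolls along its x. Black rubber wheel, radius 22 mm, 50 mm long, free on its axle 22 mm above the origin; cheeks 62 mm over all along y; above them a grey hood plate 78 (x) x 66 (y) mm, 46 to 52 mm above the origin. About 0.3 kg. A half turn about z changes nothing.
- roller_grip (a point): point to take the roller by, 80 mm above its origin, same axes: in the blue grip block with two black bands, 28 mm thick (x), 50 mm wide (y), from 52 to 98 mm above the roller's origin. Take it across its 28 mm, clear of the hood plate below.
- roller_stand: black stand of the roller, fixed to the desk. Origin: centre of its underside, z up. Foot 92 x 82 x 5 mm, two rails along y, 14 mm thick and 70 mm long, their tops 55 mm above the origin, with a 54 mm gap (x from -27 to 27 mm) in which the wheel hangs while the hood plate rests on the rails: axle along the rails, roller origin 9 mm above the stand's.
- screen_corner (a point): lower left corner (seen from the robot) of the big fixed black screen between robot and desk, world axes. From here the panel runs 540 mm level, along (-0.5, -0.87, 0), 20 mm thick, and 0.34 m upwards (lower edge 0.18 m, upper edge 0.51 m above the desk). Keep the whole arm clear of it: go over or round it.
- tape_measure: yellow pocket tape measure, 34 x 83 x 67 mm, bystander; origin under its centre
- padlock_brass: brass-coloured padlock lying flat, 72 x 45 x 21 mm, bystander; origin under its centre
- key_red: key with red tag lying flat, 138 x 34 x 4 mm, bystander; origin under its centre
- pen_white: white click pen lying flat, 138 mm long, 11 mm thick, bystander; origin under its centre
Things that resemble listed ones, but are neither listed nor needed, are in the scene too. Leave any turquoise look-alike of the roller alone.

How it is judged:
On the way, in this order (a step that is already met when the one before it is completed fails the run):
1. the roller is taken out of its stand, with no strip pressed home yet (z of roller in the frame of roller_stand above 0.03 m and value of joint each of strip_1, strip_2, strip_3, strip_4, strip_5 below 0.0025 m), for 0.1 s.
2. all five strips are pressed home (value of joint each of strip_1, strip_2, strip_3, strip_4, strip_5 above 0.0025 m), for 0.2 s.
At the end, for the whole second after the job is handed in: All five strips pressed in by at least 2.5 of their 4 mm; the roller stands upright (within 7 degrees) and at rest in its stand, hood on the rails (origin within 15 mm of the stand's in plan and 4 to 14 mm above it) (all of step 2 and horizontal distance between roller and roller_stand below 0.015 m and z of roller in the frame of roller_stand between 0.004 and 0.014 m and angle between roller's own z axis and vertical below 0.12 rad and linear speed of roller below 0.02 m/s); the robot touches nothing.
It fails at once if the roller presses on the directory board with more than 25 N (contact force between roller and directory above 25 N).
It fails at once if the fingers or the arm touch the directory board (over 2 N) (contact force between any of the fingers, the arm and directory above 2 N).
It fails at once if the roller is lifted off the board (its origin over 105 mm above the board's) while some strips are home and others are not (value of joint any of strip_1, strip_2, strip_3, strip_4, strip_5 above 0.0025 m and value of joint any of strip_1, strip_2, strip_3, strip_4, strip_5 below 0.0025 m and z of roller in the frame of directory above 0.105 m).
It fails at once if a bystander (tape measure, padlock, key, pen) is moved by more than 30 mm (distance of any of tape_measure, padlock_brass, key_red, pen_white from where it was at the start of the episode above 0.03 m).
It also fails if it takes over 72 s, if anything falls off the work surface, if the arm or the gripper's body presses on something with over 40 N, if the wrist force passes 120 N, or if a joint passes its speed limit or range.

## Working session

There is one attempt and no reset: what is moved stays moved. The work goes in short steps, Python scripts to look and compute and a shell command to move; the robot and the scene stay as the last step left them, time stands still between calls to the robot, and variables do not carry over. Pictures are saved under pics/ and viewed, at most 13 in all, crops included, and the job is handed in when it is done.

```bash
ls; mkdir -p pics
python3 - <<'E'
from plant import ctrl, optics
import cv2, numpy as np
s=ctrl.get_state(); print(s)
for n in("side","top"):
    d=optics.read_camera(n); cv2.imwrite(f"pics/{n}0.png",d["color"]); np.savez(f"{n}.npz",K=d["K"],R=d["R"],t=d["t"]); print(n,d["K"].tolist(),(-d["R"].T@d["t"]).round(3),d["R"].round(3).tolist())
E
```

```text
pics
{'time': 0.0, 'qpos': array([-1.34099245e+00,  2.87152963e-01,  1.57819143e+00, -2.19032447e-07,
        1.27859586e+00, -1.49971640e-01]), 'dq': array([-1.28376262e-03, -1.01089815e-03, -6.15618389e-04,  2.24482192e-03,
        5.06062249e-04, -8.52835845e-05]), 'joint_efforts': array([-6.36790210e-04, -4.05985701e+01, -2.92625606e+01, -1.48077820e-04,
        5.95028512e-03,  8.73734791e-07]), 'eef_pos': array([ 0.2501233 , -0.62623486,  0.22994784]), 'tcp_rot': array([ 9.82024744e-01,  1.88748572e-01, -4.69458577e-05, -1.17286098e-03]), 'contact_force': array([-0.39892871, -0.84502638,  0.84090475]), 'wrist_torque': array([ 0.03954186,  0.03512347, -0.00708349]), 'finger_force': 0.0, 'opening': 1.0007849252195142}
side [[394.3658471765959, 0.0, 286.71805313832215], [0.0, 394.3658471765959, 201.52519306856968], [0.0, 0.0, 1.0]] [0.036 0.898 0.661] [[-0.725, -0.689, 0.006], [-0.432, 0.447, -0.783], [0.537, -0.57, -0.622]]
top [[485.89744108878625, 0.0, 270.6930918033983], [0.0, 485.89744108878625, 202.87639422579662], [0.0, 0.0, 1.0]] [0.311 0.392 0.963] [[0.011, -1.0, -0.017], [-0.982, -0.008, -0.19], [0.19, 0.019, -0.982]]
```

View pics/side0.png

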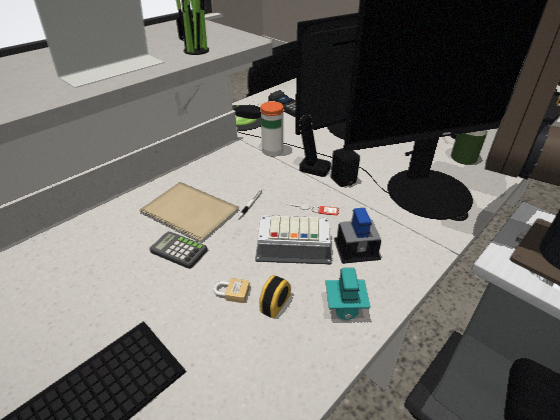

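View pics/top0.png

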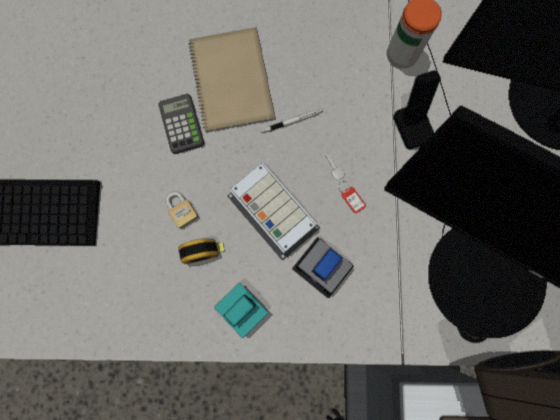

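The side view shows the roller (blue grip) in the black stand at about (358,238). The board is at (295,240) and the turquoise decoy at (347,295). In the top view the stand is at (324,266), the board centre at (273,210), and the screen's lower corner near (388,187). I'll enlarge these for measuring.

Run:
```python
import cv2
def crop(n,x,y,w,h,k,o):
    im=cv2.imread(f"pics/{n}0.png")[y:y+h,x:x+w]
    im=cv2.resize(im,None,fx=k,fy=k,interpolation=cv2.INTER_CUBIC)
    for i in range(0,w,20):
        cv2.putText(im,str(x+i),(i*k,10),0,.35,(255,0,255),1); cv2.line(im,(i*k,12),(i*k,20),(255,0,255),1)
    for j in range(10,h,10):
        cv2.putText(im,str(y+j),(0,j*k+4),0,.35,(255,0,255),1)
    cv2.imwrite(o,im)
crop("top",222,158,140,142,4,"pics/t1.png")
crop("side",245,195,150,75,5,"pics/s1.png")
```

```text
(no output)
```

View pics/t1.png

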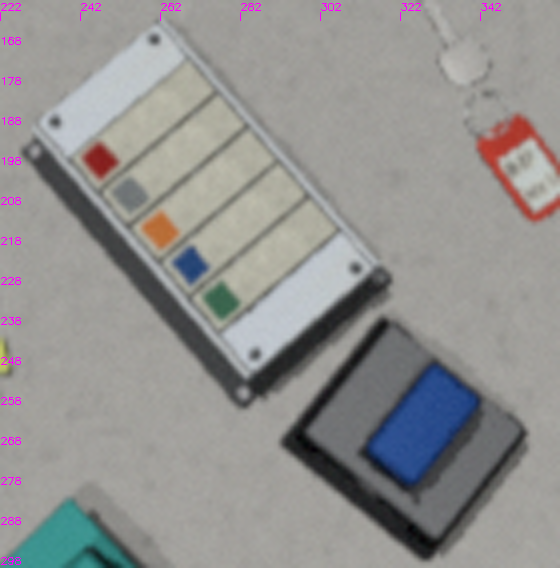

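View pics/s1.png

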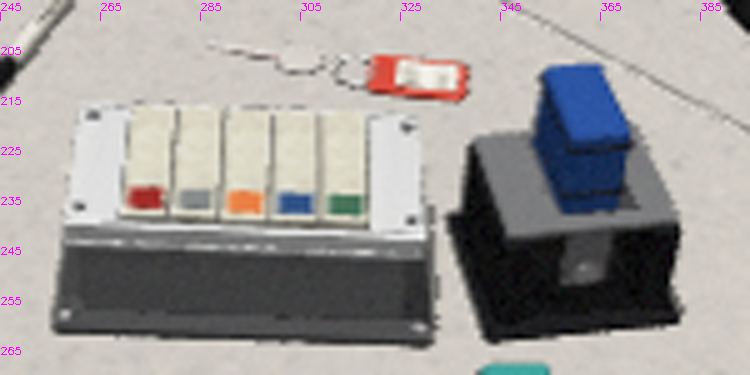

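The top crop shows the four frame screws at (155,39), (55,122), (356,268) and (255,355), and the hood corners at (388,322), (525,430), (432,540) and (304,430). The side crop shows the same screws at (93,115), (78,206), (406,127) and (411,219). I'll triangulate these points.

```bash
cat > geo.py <<'E'
import numpy as np
from scipy.optimize import least_squares
C={n:dict(np.load(f"{n}.npz")) for n in("side","top")}
def proj(n,X):
    c=C[n]; p=(np.atleast_2d(X)@c["R"].T+c["t"])@c["K"].T; return p[:,:2]/p[:,2:]
def T(p): return (np.array(p,float)+.5)/4-.5+[222,158]
def S(p): return (np.array(p,float)+.5)/5-.5+[245,195]
def tri(t,s):
    return least_squares(lambda X:np.r_[proj("top",X)[0]-t,proj("side",X)[0]-s],[.4,.3,.1])
def ray(n,p,z):
    c=C[n]; d=c["R"].T@np.linalg.inv(c["K"])@[*p,1]; o=-c["R"].T@c["t"]; return o+d*(z-o[2])/d[2]
E
python3 - <<'E'
from geo import *
P=[]
for k,t,s in(("a",(155,39),(93,115)),("b",(55,122),(78,206)),("c",(356,268),(406,127)),("d",(255,355),(411,219)),("P",(35,151),(66,315)),("Q",(244,395),(420,328))):
    r=tri(T(t),S(s)); print(k,r.x.round(4),r.fun.round(2)); P.append(r.x)
a,b,c,d=P[:4]
print("mid",np.mean(P[:4],0),"len",np.linalg.norm(c-a),np.linalg.norm(d-b),np.linalg.norm(a-b))
x=(c+d-a-b)/2; print("yaw",np.arctan2(x[1],x[0]),"slope z per x",x[2]/np.hypot(*x[:2]))
pq=P[5]-P[4]; print("base yaw",np.arctan2(pq[1],pq[0]))
# hood + grip fit
H=np.array([[-39,33],[39,33],[39,-33],[-39,-33]])*1e-3
def mod(q,pts,z):
    cc,ss=np.cos(q[2]),np.sin(q[2]); return np.c_[pts@np.array([[cc,ss],[-ss,cc]])+q[:2],np.full(len(pts),z)]
G=np.array([[-14,25],[14,25],[14,-25],[-14,-25]])*1e-3
ht=[(388,322),(525,430),(432,540),(304,430)]
for yaw0 in(-2.4,-0.7):
  def f(q):
    X=mod(q,H,.061); Y=mod(q,G,.107)
    return np.r_[(proj("top",X)-T(ht)).ravel(),(proj("side",X)[[0,2,3]] - S([(472,135),(678,222),(505,236)])[[IDX0,1,2]]).ravel() if 0 else [0],
      (proj("top",Y[:2])-T([(435,362),(481,400)])).ravel()]
  r=least_squares(f,[.33,.28,yaw0]); print("roller",r.x,r.cost,r.fun.round(1))
  print("side pred hood (crop)",((proj("side",mod(r.x,H,.061))-[245,195])*5).round(0).tolist(),"grip",((proj("side",mod(r.x,G,.107))-[245,195])*5).round(0).tolist())
print("screen", tri((388,187),(350,148)), ray("top",(388,187),.18))
print("pixels of tape etc", [ray("top",p,0.03).round(3) for p in((200,250),(182,212),(242,310),(410,90),(420,120))])
E
```

```text
a [0.5539 0.429  0.0601] [ 0.18  0.27 -0.38 -0.11]
b [0.513  0.4763 0.0607] [ 0.04  0.06 -0.08 -0.02]
c [0.444  0.3332 0.059 ] [ 0.13  0.22 -0.3  -0.07]
d [0.4026 0.3804 0.0601] [ 0.11  0.18 -0.24 -0.05]
P [0.5098 0.4908 0.0053] [ 0.24  0.36 -0.47 -0.13]
Q [0.3886 0.385  0.0048] [ 0.09  0.15 -0.19 -0.04]
mid [0.47837385 0.4047322  0.05997323] len 0.1458465681686391 0.14624488185503945 0.06252687998729535
yaw -2.425261435476762 slope z per x -0.006095855752792421
base yaw -2.423829940677052
roller [ 0.36876049  0.30803726 -2.25833813] 1.3437795170681337 [ 0.8 -0.1 -0.4 -0.   0.4  0.4 -0.7  0.2  0.  -0.6 -0.7  0.4  0.1]
side pred hood (crop) [[467.0, 130.0], [631.0, 117.0], [674.0, 215.0], [501.0, 229.0]] grip [[535.0, 59.0], [596.0, 55.0], [628.0, 128.0], [564.0, 133.0]]
roller [ 0.36876049  0.30803726 -2.25833812] 1.3437795170680262 [ 0.8 -0.1 -0.4 -0.   0.4  0.4 -0.7  0.2  0.  -0.6 -0.7  0.4  0.1]
side pred hood (crop) [[467.0, 130.0], [631.0, 117.0], [674.0, 215.0], [501.0, 229.0]] grip [[535.0, 59.0], [596.0, 55.0], [628.0, 128.0], [564.0, 133.0]]
screen      message: `ftol` termination condition is satisfied.
     success: True
      status: 2
         fun: [ 9.599e-01  1.644e+00 -2.677e+00 -5.564e-01]
           x: [ 4.863e-01  2.133e-01  1.843e-01]
        cost: 5.550941139731609
         jac: [[-2.145e+01 -6.143e+02  1.357e+02]
               [-5.971e+02 -4.364e+00 -1.337e+02]
               [-3.428e+02 -2.555e+02  4.319e+01]
               [-1.522e+02  1.567e+02 -3.689e+02]]
        grad: [ 3.367e-05 -4.358e-05  1.866e-05]
  optimality: 4.3583582225892314e-05
 active_mask: [ 0.000e+00  0.000e+00  0.000e+00]
        nfev: 5
        njev: 5 [0.49007418 0.21380437 0.18      ]
pixels of tape etc [array([0.398, 0.544, 0.03 ]), array([0.471, 0.583, 0.03 ]), array([0.286, 0.461, 0.03 ]), array([0.727, 0.128, 0.03 ]), array([0.663, 0.111, 0.03 ])]
```

```bash
python3 -m creep '[{"y":-10,"z":-38},{"y":-10,"z":-38},{"y":-15,"z":-38},{"y":-15,"z":-38},{"y":-15,"z":-38},{"y":-15,"z":-38},{"y":-15,"z":-38},{"y":-15,"z":-38},{"y":-15,"z":-38},{"y":-15,"z":-38}]'; python3 -c "
from plant import ctrl
s=ctrl.get_state(); print(s['qpos'],s['eef_pos'],s['contact_force'])"
```

```text
[-1.34100484e+00  2.87118545e-01  1.57803128e+00  1.77428559e-05
  1.27858691e+00 -1.49996989e-01] [ 0.25013618 -0.62630736  0.23005747] [-0.37658946 -0.38983146  0.08917196]$[0]: bad value
```

```bash
python3 -m creep '[{"x":0,"y":-10,"z":-38,"rx":0,"ry":0,"rz":0,"grip":1},{"x":0,"y":-10,"z":-38,"rx":0,"ry":0,"rz":0,"grip":1},{"x":0,"y":-15,"z":-38,"rx":0,"ry":0,"rz":0,"grip":1},{"x":0,"y":-15,"z":-38,"rx":0,"ry":0,"rz":0,"grip":1},{"x":0,"y":-15,"z":-38,"rx":0,"ry":0,"rz":0,"grip":1},{"x":0,"y":-15,"z":-38,"rx":0,"ry":0,"rz":0,"grip":1},{"x":0,"y":-15,"z":-38,"rx":0,"ry":0,"rz":0,"grip":1},{"x":0,"y":-15,"z":-38,"rx":0,"ry":0,"rz":0,"grip":1},{"x":0,"y":-15,"z":-38,"rx":0,"ry":0,"rz":0,"grip":1},{"x":0,"y":-15,"z":-38,"rx":0,"ry":0,"rz":0,"grip":1}]'; python3 -c "
from plant import ctrl
s=ctrl.get_state(); print(s['qpos'].tolist(),s['eef_pos'],s['tcp_rot'],s['contact_force'])"
```

```text
time: 0.93
eef_pos: [0.198, -0.4957, 0.6127]
tcp_rot: [0.982, 0.189, -0.0, -0.0]
contact_force: [0.2, -0.9, 0.0]
opening: 1.0
finger_force: 0.0
[-1.380879686747781, -0.0447004821255012, 1.2614144578056, -6.897826463306256e-06, 1.9254689685204247, -0.1899496141183675] [ 0.19803827 -0.4957126   0.61273825] [ 9.82017046e-01  1.88792042e-01 -3.22974095e-06 -2.95145354e-04] [ 0.18607382 -0.85813458  0.02160204]
```

```bash
R='{"x":37.2,"y":-1.3,"z":0,"rx":0,"ry":0,"rz":-4,"grip":1}'; python3 -m creep '[{"x":37.2,"y":-1.3,"z":0,"rx":0,"ry":0,"rz":-4,"grip":1},{"x":37.2,"y":-1.3,"z":0,"rx":0,"ry":0,"rz":-4,"grip":1},{"x":37.2,"y":-1.3,"z":0,"rx":0,"ry":0,"rz":-4,"grip":1},{"x":37.2,"y":-1.3,"z":0,"rx":0,"ry":0,"rz":-4,"grip":1},{"x":37.2,"y":-1.3,"z":0,"rx":0,"ry":0,"rz":-4,"grip":1},{"x":37.2,"y":-1.3,"z":0,"rx":0,"ry":0,"rz":-4,"grip":1},{"x":37.2,"y":-1.3,"z":0,"rx":0,"ry":0,"rz":-4,"grip":1},{"x":37.2,"y":-1.3,"z":0,"rx":0,"ry":0,"rz":-4,"grip":1},{"x":37.2,"y":-1.3,"z":0,"rx":0,"ry":0,"rz":-4,"grip":1},{"x":37.2,"y":-1.3,"z":0,"rx":0,"ry":0,"rz":-4,"grip":1}]'; python3 -c "
from plant import ctrl
s=ctrl.get_state(); print(s['qpos'].tolist())"
```

```text
time: 1.77
eef_pos: [0.4716, -0.2525, 0.6102]
tcp_rot: [0.857, 0.515, -0.0, -0.001]
contact_force: [-0.0, -0.6, 0.0]
opening: 1.002
finger_force: 0.0
[-0.681340842983223, -0.043399302959736624, 1.264760121405282, 7.5891946879909e-05, 1.9219401777541874, -0.19186294388542455]
```

```bash
python3 -m creep '[{"x":37.2,"y":-1.3,"z":0,"rx":0,"ry":0,"rz":-4,"grip":1},{"x":37.2,"y":-1.3,"z":0,"rx":0,"ry":0,"rz":-4,"grip":1},{"x":37.2,"y":-1.3,"z":0,"rx":0,"ry":0,"rz":-4,"grip":1},{"x":37.2,"y":-1.3,"z":0,"rx":0,"ry":0,"rz":-4,"grip":1},{"x":37.2,"y":-1.3,"z":0,"rx":0,"ry":0,"rz":-4,"grip":1},{"x":37.2,"y":-1.3,"z":0,"rx":0,"ry":0,"rz":-4,"grip":1},{"x":37.2,"y":-1.3,"z":0,"rx":0,"ry":0,"rz":-4,"grip":1},{"x":37.2,"y":-1.3,"z":0,"rx":0,"ry":0,"rz":-4,"grip":1},{"x":37.2,"y":-1.3,"z":0,"rx":0,"ry":0,"rz":-4,"grip":1},{"x":37.2,"y":-1.3,"z":0,"rx":0,"ry":0,"rz":-4,"grip":1}]'
python3 - <<'E'
from plant import ctrl,optics
import cv2
s=ctrl.get_state(); print(s['qpos'].tolist())
cv2.imwrite('pics/side2.png',optics.read_camera('side')['color'])
E
```

```text
time: 2.6
eef_pos: [0.5227, 0.109, 0.6102]
tcp_rot: [0.63, 0.777, -0.001, -0.001]
contact_force: [-0.2, 0.3, -0.5]
opening: 1.001
finger_force: 0.0
[0.015367561823720491, -0.04568558215733387, 1.2669560357469258, 4.864908781054395e-05, 1.9220617514176177, -0.1933788467323369]
```

View pics/side2.png

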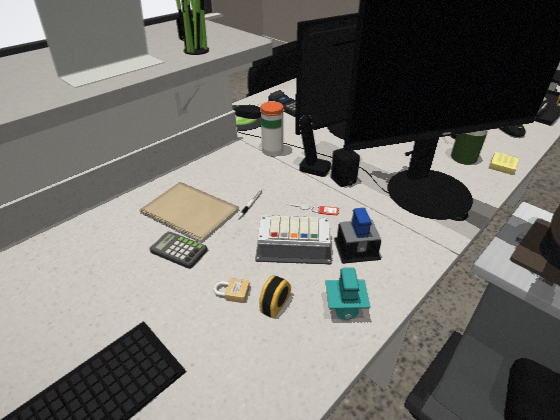

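The arm is still above the side camera's view and the scene looks undisturbed: roller at (360,235), board at (295,240). Next I'll refine the roller pose using both views and work out the approach.

```bash
cat >> geo.py <<'E'
from scipy.spatial.transform import Rotation as Ro
def rows(target,yaw,n):
    """rows in tool axes from current pose to TCP target, tool down with tool y at world angle yaw"""
    from plant import ctrl
    s=ctrl.get_state(); p=s["eef_pos"]; r0=Ro.from_quat(s["tcp_rot"])
    best=None
    for w in(yaw,yaw+np.pi):
        y=np.array([np.cos(w),np.sin(w),0]); z=np.array([0,0,-1.]); r1=Ro.from_matrix(np.c_[np.cross(y,z),y,z])
        v=(r0.inv()*r1).as_rotvec()
        if best is None or np.linalg.norm(v)<np.linalg.norm(best): best=v
    d=(np.array(target)-p)/n*1000
    for i in range(n):
        r=r0*Ro.from_rotvec(best*i/n); print("xyz",r.inv().apply(d).round(1),"r",np.degrees(best/n).round(2))
E
python3 - <<'E'
from geo import *
H=np.array([[-39,33],[39,33],[39,-33],[-39,-33]])*1e-3
G=np.array([[-14,25],[14,25],[14,-25],[-14,-25]])*1e-3
def mod(q,pts,z):
    cc,ss=np.cos(q[2]),np.sin(q[2]); return np.c_[pts@np.array([[cc,ss],[-ss,cc]])+q[:2],np.full(len(pts),z)]
def f(q):
    X=mod(q,H,.061+q[3]); Y=mod(q,G,.107+q[3])
    return np.r_[(proj("top",X)-T([(388,322),(525,430),(432,540),(304,430)])).ravel(),(proj("side",X)[[0,2,3]]-S([(472,135),(678,222),(505,236)])).ravel(),
      (proj("top",Y[:2])-T([(435,362),(481,400)])).ravel(),(proj("side",Y)-S([(545,66),(602,64),(630,140),(575,142)])).ravel()]
r=least_squares(f,[.369,.308,-2.258,0]); print(r.x,r.cost)
rows([r.x[0],r.x[1],.58],r.x[2],10)
E
```

```text
[ 0.36818774  0.30720282 -2.25812761 -0.00347493] 4.892101028668718
xyz [ 22.1 -10.7   3.2] r [ 0.01 -0.03 -3.81]
xyz [22.8 -9.2  3.2] r [ 0.01 -0.03 -3.81]
xyz [23.3 -7.7  3.2] r [ 0.01 -0.03 -3.81]
xyz [23.8 -6.1  3.2] r [ 0.01 -0.03 -3.81]
xyz [24.2 -4.5  3.2] r [ 0.01 -0.03 -3.81]
xyz [24.4 -2.9  3.2] r [ 0.01 -0.03 -3.81]
xyz [24.5 -1.3  3.2] r [ 0.01 -0.03 -3.81]
xyz [24.6  0.3  3.2] r [ 0.01 -0.03 -3.81]
xyz [24.5  2.   3.1] r [ 0.01 -0.03 -3.81]
xyz [24.3  3.6  3.1] r [ 0.01 -0.03 -3.81]
```

```bash
python3 -m creep '[{"x":22.1,"y":-10.7,"z":0,"rx":0,"ry":0,"rz":-3.81,"grip":1},{"x":22.8,"y":-9.2,"z":0,"rx":0,"ry":0,"rz":-3.81,"grip":1},{"x":23.3,"y":-7.7,"z":0,"rx":0,"ry":0,"rz":-3.81,"grip":1},{"x":23.8,"y":-6.1,"z":0,"rx":0,"ry":0,"rz":-3.81,"grip":1},{"x":24.2,"y":-4.5,"z":5,"rx":0,"ry":0,"rz":-3.81,"grip":1},{"x":24.4,"y":-2.9,"z":5,"rx":0,"ry":0,"rz":-3.81,"grip":1},{"x":24.5,"y":-1.3,"z":5,"rx":0,"ry":0,"rz":-3.81,"grip":1},{"x":24.6,"y":0.3,"z":5,"rx":0,"ry":0,"rz":-3.81,"grip":1},{"x":24.5,"y":2,"z":10,"rx":0,"ry":0,"rz":-3.81,"grip":1},{"x":24.3,"y":3.6,"z":20,"rx":0,"ry":0,"rz":-3.81,"grip":1}]'
python3 - <<'E'
from geo import *
from plant import ctrl,optics
import cv2
s=ctrl.get_state(); print(s['qpos'].tolist())
rows([.3685,.3076,.17],-2.258,10)
cv2.imwrite('pics/top3.png',optics.read_camera('top')['color'])
E
```

```text
time: 3.48
eef_pos: [0.3721, 0.3025, 0.5629]
tcp_rot: [0.342, 0.94, 0.001, 0.001]
contact_force: [0.6, -0.3, -0.3]
opening: 0.997
finger_force: 0.0
[0.4706050180721032, -0.2005940363327807, 1.4925622276306774, -2.7594952981416027e-05, 1.8455954357349995, -0.4024392048073671]
xyz [ 0.7  0.  39.3] r [ 0.02  0.01 -0.06]
xyz [ 0.7  0.  39.3] r [ 0.02  0.01 -0.06]
xyz [ 0.7  0.  39.3] r [ 0.02  0.01 -0.06]
xyz [ 0.6  0.1 39.3] r [ 0.02  0.01 -0.06]
xyz [ 0.6  0.1 39.3] r [ 0.02  0.01 -0.06]
xyz [ 0.6  0.1 39.3] r [ 0.02  0.01 -0.06]
xyz [ 0.6  0.1 39.3] r [ 0.02  0.01 -0.06]
xyz [ 0.6  0.1 39.3] r [ 0.02  0.01 -0.06]
xyz [ 0.6  0.1 39.3] r [ 0.02  0.01 -0.06]
xyz [ 0.6  0.2 39.3] r [ 0.02  0.01 -0.06]
```

View pics/top3.png

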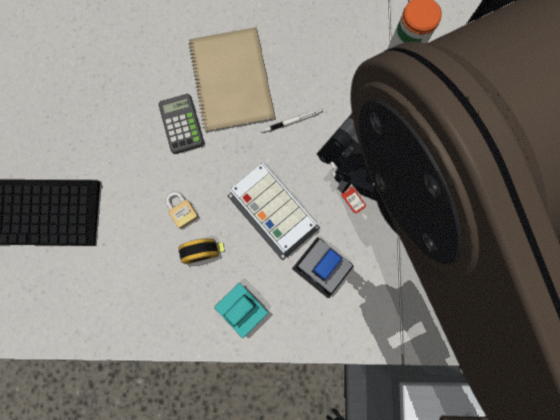

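The top view shows the forearm coming in from the right, over (440,150), with the gripper fingers near (350,150). The roller grip is at (327,264) and nothing has been disturbed. I'll descend partway and check clearance from the screen.

```bash
python3 -m creep '[{"x":0.6,"y":0,"z":25,"rx":0,"ry":0,"rz":0,"grip":1},{"x":0.6,"y":0,"z":25,"rx":0,"ry":0,"rz":0,"grip":1},{"x":0.6,"y":0,"z":25,"rx":0,"ry":0,"rz":0,"grip":1},{"x":0.6,"y":0,"z":25,"rx":0,"ry":0,"rz":0,"grip":1},{"x":0.6,"y":0,"z":25,"rx":0,"ry":0,"rz":0,"grip":1},{"x":0.6,"y":0,"z":25,"rx":0,"ry":0,"rz":0,"grip":1},{"x":0.6,"y":0,"z":25,"rx":0,"ry":0,"rz":0,"grip":1},{"x":0.6,"y":0,"z":25,"rx":0,"ry":0,"rz":0,"grip":1},{"x":0.6,"y":0,"z":25,"rx":0,"ry":0,"rz":0,"grip":1},{"x":0.6,"y":0,"z":25,"rx":0,"ry":0,"rz":-0.6,"grip":1}]'
python3 - <<'E'
from geo import *
from plant import ctrl,optics
import cv2
s=ctrl.get_state(); print(s['qpos'].tolist())
rows([.3685,.3076,.17],-2.258,10)
a=optics.read_camera('top')['color'];b=optics.read_camera('side')['color']
cv2.imwrite('pics/both4.png',np.vstack([a[80:380,200:560],b[0:300,200:560]]))
E
```

```text
time: 4.37
eef_pos: [0.368, 0.3052, 0.3096]
tcp_rot: [0.339, 0.941, -0.0, -0.0]
contact_force: [-0.4, 0.7, -0.8]
opening: 0.997
finger_force: 0.0
[0.47978347626108975, -0.21337866531425992, 1.949126020044341, -6.954648385703788e-05, 1.4067846817123464, -0.4003277370265736]
xyz [ 0.1  0.2 14. ] r [-0.01 -0.   -0.02]
xyz [ 0.1  0.2 14. ] r [-0.01 -0.   -0.02]
xyz [ 0.1  0.2 14. ] r [-0.01 -0.   -0.02]
xyz [ 0.1  0.2 14. ] r [-0.01 -0.   -0.02]
xyz [ 0.1  0.2 14. ] r [-0.01 -0.   -0.02]
xyz [ 0.1  0.2 14. ] r [-0.01 -0.   -0.02]
xyz [ 0.1  0.2 14. ] r [-0.01 -0.   -0.02]
xyz [ 0.1  0.2 14. ] r [-0.01 -0.   -0.02]
xyz [ 0.1  0.2 14. ] r [-0.01 -0.   -0.02]
xyz [ 0.1  0.2 14. ] r [-0.01 -0.   -0.02]
```

View pics/both4.png

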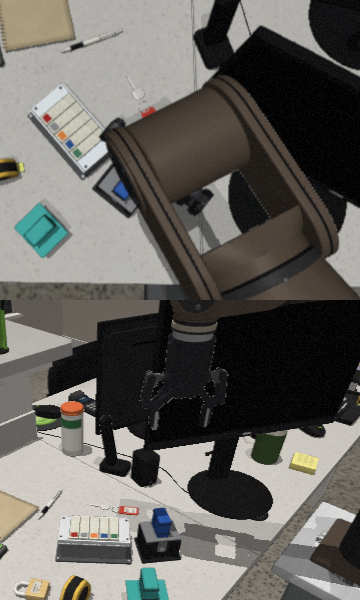

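The upper half (top view) shows the forked forearm centred over the gripper, with its right plate clear of the screen. The lower half (side view) shows the gripper at about (188,380) above the roller at (160,520), with nothing touched. I'll continue down.

```bash
python3 -m creep '[{"x":0.2,"y":0.2,"z":23,"rx":0,"ry":0,"rz":0,"grip":1},{"x":0.2,"y":0.2,"z":23,"rx":0,"ry":0,"rz":0,"grip":1},{"x":0.2,"y":0.2,"z":23,"rx":0,"ry":0,"rz":0,"grip":1},{"x":0,"y":0.2,"z":23,"rx":0,"ry":0,"rz":0,"grip":1},{"x":0,"y":0.2,"z":23,"rx":0,"ry":0,"rz":0,"grip":1},{"x":0,"y":0.2,"z":23,"rx":0,"ry":0,"rz":0,"grip":1},{"x":0,"y":0.2,"z":20,"rx":0,"ry":0,"rz":0,"grip":1},{"x":0,"y":0.2,"z":10,"rx":0,"ry":0,"rz":0,"grip":1},{"x":0,"y":0.2,"z":0,"rx":0,"ry":0,"rz":0,"grip":1},{"x":0,"y":0.2,"z":0,"rx":0,"ry":0,"rz":0,"grip":1}]'
python3 - <<'E'
from geo import *
from plant import ctrl,optics
import cv2
s=ctrl.get_state(); print(s['qpos'].tolist())
rows([.3685,.3076,.071],-2.258,1)
a=optics.read_camera('top')['color'];b=optics.read_camera('side')['color']
cv2.imwrite('pics/both5.png',np.hstack([cv2.resize(a[200:320,260:390],None,fx=3,fy=3),cv2.resize(b[150:270,300:430],None,fx=3,fy=3)]))
E
```

```text
time: 5.3
eef_pos: [0.3698, 0.3078, 0.1444]
tcp_rot: [0.338, 0.941, 0.0, 0.0]
contact_force: [-0.7, 0.1, -0.4]
opening: 0.997
finger_force: 0.0
[0.4829810146536569, -0.055217170242706226, 2.1186774900162675, -8.503834701586404e-06, 1.0772496087599996, -0.39731825301970186]
xyz [ 0.9 -1.1 73.4] r [ 0.05  0.02 -0.19]
```

View pics/both5.png

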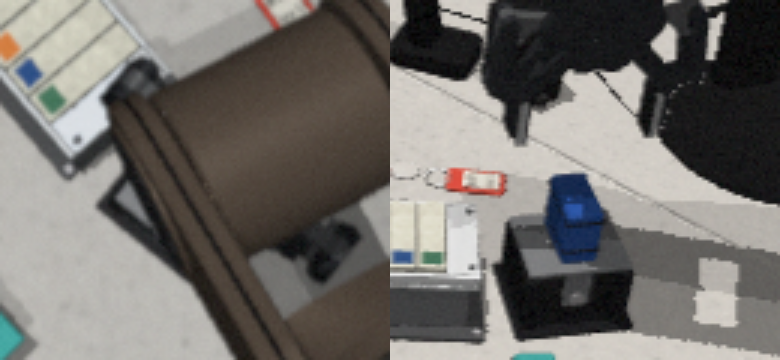

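```bash
python3 -m creep '[{"x":0.5,"y":-0.5,"z":15,"rx":0,"ry":0,"rz":0,"grip":0.7},{"x":0,"y":-0.5,"z":15,"rx":0,"ry":0,"rz":0,"grip":0.7},{"x":0,"y":0,"z":15,"rx":0,"ry":0,"rz":0,"grip":0.7},{"x":0,"y":0,"z":15,"rx":0,"ry":0,"rz":0,"grip":0.7},{"x":0,"y":0,"z":13,"rx":0,"ry":0,"rz":0,"grip":0.7},{"x":0,"y":0,"z":0,"rx":0,"ry":0,"rz":0,"grip":0.7},{"x":0,"y":0,"z":0,"rx":0,"ry":0,"rz":0,"grip":0.7},{"x":0,"y":0,"z":0,"rx":0,"ry":0,"rz":0,"grip":0},{"x":0,"y":0,"z":0,"rx":0,"ry":0,"rz":0,"grip":0},{"x":0,"y":0,"z":0,"rx":0,"ry":0,"rz":0,"grip":0}]' 60; python3 -m creep '[{"x":0,"y":0,"z":0,"rx":0,"ry":0,"rz":0,"grip":0},{"x":0,"y":0,"z":0,"rx":0,"ry":0,"rz":0,"grip":0},{"x":0,"y":0,"z":0,"rx":0,"ry":0,"rz":0,"grip":0},{"x":0,"y":0,"z":0,"rx":0,"ry":0,"rz":0,"grip":0},{"x":0,"y":0,"z":0,"rx":0,"ry":0,"rz":0,"grip":0},{"x":0,"y":0,"z":0,"rx":0,"ry":0,"rz":0,"grip":0},{"x":0,"y":0,"z":0,"rx":0,"ry":0,"rz":0,"grip":0},{"x":0,"y":0,"z":0,"rx":0,"ry":0,"rz":0,"grip":0},{"x":0,"y":0,"z":0,"rx":0,"ry":0,"rz":0,"grip":0},{"x":0,"y":0,"z":0,"rx":0,"ry":0,"rz":0,"grip":0}]'; python3 -c "
from plant import ctrl
s=ctrl.get_state(); print(s['qpos'],s['eef_pos'],s['tcp_rot'])"
```

```text
time: 6.23
eef_pos: [0.3691, 0.3077, 0.0721]
tcp_rot: [0.338, 0.941, 0.001, 0.001]
contact_force: [0.6, 1.4, -2.6]
opening: 0.317
finger_force: 59.8
time: 7.07
eef_pos: [0.3692, 0.3078, 0.072]
tcp_rot: [0.338, 0.941, 0.001, 0.001]
contact_force: [-0.1, 0.6, 6.3]
opening: 0.321
finger_force: 61.1
[ 4.83489629e-01  5.57755766e-02  2.16155611e+00 -1.23276001e-04
  9.21458709e-01 -3.97407800e-01] [0.36918046 0.30777478 0.07198157] [0.33811376 0.9411042  0.00099924 0.00098341]
```

```bash
python3 -m creep '[{"x":0,"y":0,"z":-5,"rx":0,"ry":0,"rz":0,"grip":0},{"x":0,"y":0,"z":-10,"rx":0,"ry":0,"rz":0,"grip":0},{"x":0,"y":0,"z":-15,"rx":0,"ry":0,"rz":0,"grip":0},{"x":0,"y":0,"z":-15,"rx":0,"ry":0,"rz":0,"grip":0},{"x":0,"y":0,"z":-15,"rx":0,"ry":0,"rz":0,"grip":0},{"x":0,"y":0,"z":-15,"rx":0,"ry":0,"rz":0,"grip":0},{"x":0,"y":0,"z":-10,"rx":0,"ry":0,"rz":0,"grip":0},{"x":0,"y":0,"z":0,"rx":0,"ry":0,"rz":0,"grip":0},{"x":0,"y":0,"z":0,"rx":0,"ry":0,"rz":0,"grip":0},{"x":0,"y":0,"z":0,"rx":0,"ry":0,"rz":0,"grip":0}]' 80; python3 -c "
from geo import *
rows([.4256,.3587,.155],-2.4245,8)"
```

```text
time: 7.9
eef_pos: [0.3671, 0.3067, 0.1541]
tcp_rot: [0.338, 0.941, -0.001, -0.001]
contact_force: [-0.4, -0.3, -2.7]
opening: 0.32
finger_force: 79.1
xyz [-1.5  9.7 -0.1] r [-0.02 -0.01  1.17]
xyz [-1.3  9.7 -0.1] r [-0.02 -0.01  1.17]
xyz [-1.1  9.7 -0.1] r [-0.02 -0.01  1.17]
xyz [-0.9  9.7 -0.1] r [-0.02 -0.01  1.17]
xyz [-0.7  9.8 -0.1] r [-0.02 -0.01  1.17]
xyz [-0.5  9.8 -0.1] r [-0.02 -0.01  1.17]
xyz [-0.3  9.8 -0.1] r [-0.02 -0.01  1.17]
xyz [-0.1  9.8 -0.1] r [-0.02 -0.01  1.17]
```

```bash
python3 -m creep '[{"x":-1.5,"y":9.7,"z":0,"rx":0,"ry":0,"rz":1.17,"grip":0},{"x":-1.3,"y":9.7,"z":0,"rx":0,"ry":0,"rz":1.17,"grip":0},{"x":-1.1,"y":9.7,"z":0,"rx":0,"ry":0,"rz":1.17,"grip":0},{"x":-0.9,"y":9.7,"z":0,"rx":0,"ry":0,"rz":1.17,"grip":0},{"x":-0.7,"y":9.8,"z":0,"rx":0,"ry":0,"rz":1.17,"grip":0},{"x":-0.5,"y":9.8,"z":0,"rx":0,"ry":0,"rz":1.17,"grip":0},{"x":-0.3,"y":9.8,"z":0,"rx":0,"ry":0,"rz":1.17,"grip":0},{"x":-0.1,"y":9.8,"z":0,"rx":0,"ry":0,"rz":1.17,"grip":0},{"x":0,"y":0,"z":0,"rx":0,"ry":0,"rz":0,"grip":0},{"x":0,"y":0,"z":0,"rx":0,"ry":0,"rz":0,"grip":0}]'
python3 - <<'E'
from geo import *
from plant import ctrl,optics
import cv2
rows([.4256,.3587,.13],-2.4245,1); print([ctrl.get_state()['contact_force'].round(2).tolist()])
b=optics.read_camera('side')['color']
cv2.imwrite('pics/side6.png',cv2.resize(b[140:280,230:400],None,fx=4,fy=4))
E
```

```text
time: 8.73
eef_pos: [0.4268, 0.3595, 0.1552]
tcp_rot: [0.414, 0.91, -0.0, -0.0]
contact_force: [-1.2, -1.2, -4.8]
opening: 0.32
finger_force: 79.4
xyz [ 0.2 -1.4 25.2] r [-0.04 -0.    0.03]
[[-1.24, -1.23, -4.79]]
```

View pics/side6.png

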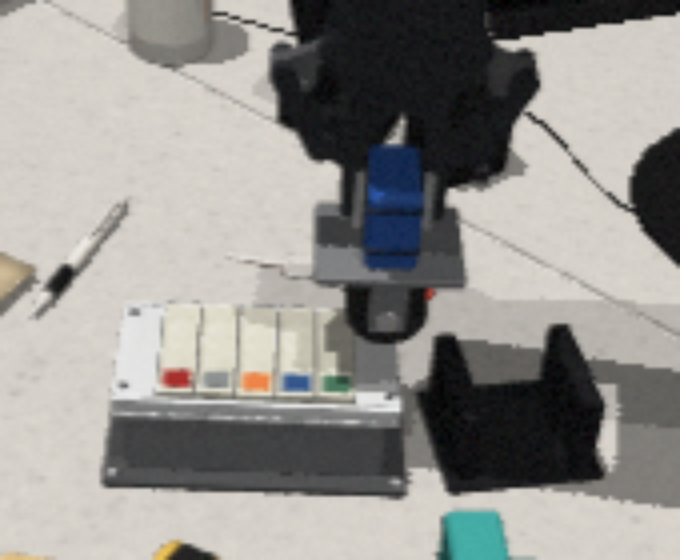

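The crop shows the roller held upright above the right ledge, with its wheel bottom at (388,340) and the frame's right end at about (398,400). The stand is empty at (515,410). I'll lower it carefully.

```bash
python3 -m creep '[{"x":0,"y":-0.5,"z":6,"rx":0,"ry":0,"rz":0,"grip":0},{"x":0,"y":-0.5,"z":6,"rx":0,"ry":0,"rz":0,"grip":0},{"x":0,"y":0,"z":6,"rx":0,"ry":0,"rz":0,"grip":0},{"x":0,"y":0,"z":4,"rx":0,"ry":0,"rz":0,"grip":0},{"x":0,"y":0,"z":2,"rx":0,"ry":0,"rz":0,"grip":0},{"x":0,"y":0,"z":0,"rx":0,"ry":0,"rz":0,"grip":0},{"x":0,"y":0,"z":0,"rx":0,"ry":0,"rz":0,"grip":0},{"x":0,"y":0,"z":0,"rx":0,"ry":0,"rz":0,"grip":0},{"x":0,"y":0,"z":0,"rx":0,"ry":0,"rz":0,"grip":0},{"x":0,"y":0,"z":0,"rx":0,"ry":0,"rz":0,"grip":0}]'
```

```text
time: 9.62
eef_pos: [0.426, 0.3587, 0.1317]
tcp_rot: [0.414, 0.91, 0.0, 0.0]
contact_force: [0.0, -0.5, -4.8]
opening: 0.315
finger_force: 79.5
```

```bash
python3 -m creep '[{"x":0,"y":0,"z":0.6,"rx":0,"ry":0,"rz":0,"grip":0},{"x":0,"y":0,"z":0.6,"rx":0,"ry":0,"rz":0,"grip":0},{"x":0,"y":0,"z":0.6,"rx":0,"ry":0,"rz":0,"grip":0},{"x":0,"y":0,"z":0.6,"rx":0,"ry":0,"rz":0,"grip":0},{"x":0,"y":0,"z":0.6,"rx":0,"ry":0,"rz":0,"grip":0},{"x":0,"y":0,"z":0,"rx":0,"ry":0,"rz":0,"grip":0},{"x":0,"y":0,"z":0,"rx":0,"ry":0,"rz":0,"grip":0},{"x":0,"y":0,"z":0,"rx":0,"ry":0,"rz":0,"grip":0},{"x":0,"y":0,"z":0,"rx":0,"ry":0,"rz":0,"grip":0},{"x":0,"y":0,"z":0,"rx":0,"ry":0,"rz":0,"grip":0}]'
```

```text
time: 10.45
eef_pos: [0.4258, 0.3586, 0.1284]
tcp_rot: [0.414, 0.91, 0.0, 0.0]
contact_force: [-0.2, -0.2, -3.4]
opening: 0.318
finger_force: 79.5
```

```bash
python3 -m creep '[{"x":0,"y":0,"z":0.5,"rx":0,"ry":0,"rz":0,"grip":0},{"x":0,"y":0,"z":0.5,"rx":0,"ry":0,"rz":0,"grip":0},{"x":0,"y":0,"z":0.5,"rx":0,"ry":0,"rz":0,"grip":0},{"x":0,"y":0,"z":0.5,"rx":0,"ry":0,"rz":0,"grip":0},{"x":0,"y":0,"z":0,"rx":0,"ry":0,"rz":0,"grip":0},{"x":0,"y":0,"z":0,"rx":0,"ry":0,"rz":0,"grip":0},{"x":0,"y":0,"z":0,"rx":0,"ry":0,"rz":0,"grip":0},{"x":0,"y":0,"z":0,"rx":0,"ry":0,"rz":0,"grip":0},{"x":0,"y":0,"z":0,"rx":0,"ry":0,"rz":0,"grip":0},{"x":0,"y":0,"z":0,"rx":0,"ry":0,"rz":0,"grip":0}]'
```

```text
time: 11.28
eef_pos: [0.4258, 0.3586, 0.1264]
tcp_rot: [0.414, 0.91, 0.0, 0.0]
contact_force: [-0.3, -0.5, -2.3]
opening: 0.316
finger_force: 79.5
```

```bash
python3 -m creep '[{"x":0,"y":0,"z":0.5,"rx":0,"ry":0,"rz":0,"grip":0},{"x":0,"y":0,"z":0.5,"rx":0,"ry":0,"rz":0,"grip":0},{"x":0,"y":0,"z":0.5,"rx":0,"ry":0,"rz":0,"grip":0},{"x":0,"y":0,"z":0,"rx":0,"ry":0,"rz":0,"grip":0},{"x":0,"y":0,"z":0,"rx":0,"ry":0,"rz":0,"grip":0},{"x":0,"y":0,"z":0,"rx":0,"ry":0,"rz":0,"grip":0},{"x":0,"y":0,"z":0,"rx":0,"ry":0,"rz":0,"grip":0},{"x":0,"y":0,"z":0,"rx":0,"ry":0,"rz":0,"grip":0},{"x":0,"y":0,"z":0,"rx":0,"ry":0,"rz":0,"grip":0},{"x":0,"y":0,"z":0,"rx":0,"ry":0,"rz":0,"grip":0}]'
```

```text
time: 12.12
eef_pos: [0.4258, 0.3586, 0.1249]
tcp_rot: [0.414, 0.91, 0.0, 0.0]
contact_force: [0.5, 0.0, -4.2]
opening: 0.312
finger_force: 79.5
```

```bash
python3 -m creep '[{"x":0,"y":0,"z":0.5,"rx":0,"ry":0,"rz":0,"grip":0},{"x":0,"y":0,"z":0.5,"rx":0,"ry":0,"rz":0,"grip":0},{"x":0,"y":0,"z":0.5,"rx":0,"ry":0,"rz":0,"grip":0},{"x":0,"y":0,"z":0,"rx":0,"ry":0,"rz":0,"grip":0},{"x":0,"y":0,"z":0,"rx":0,"ry":0,"rz":0,"grip":0},{"x":0,"y":0,"z":0,"rx":0,"ry":0,"rz":0,"grip":0},{"x":0,"y":0,"z":0,"rx":0,"ry":0,"rz":0,"grip":0},{"x":0,"y":0,"z":0,"rx":0,"ry":0,"rz":0,"grip":0},{"x":0,"y":0,"z":0,"rx":0,"ry":0,"rz":0,"grip":0},{"x":0,"y":0,"z":0,"rx":0,"ry":0,"rz":0,"grip":0}]'
```

```text
time: 12.95
eef_pos: [0.4258, 0.3586, 0.1234]
tcp_rot: [0.414, 0.91, 0.0, 0.0]
contact_force: [1.1, -0.7, -2.3]
opening: 0.315
finger_force: 79.5
```

```bash
python3 -m creep '[{"x":0,"y":0,"z":0.5,"rx":0,"ry":0,"rz":0,"grip":0},{"x":0,"y":0,"z":0.5,"rx":0,"ry":0,"rz":0,"grip":0},{"x":0,"y":0,"z":0.5,"rx":0,"ry":0,"rz":0,"grip":0},{"x":0,"y":0,"z":0,"rx":0,"ry":0,"rz":0,"grip":0},{"x":0,"y":0,"z":0,"rx":0,"ry":0,"rz":0,"grip":0},{"x":0,"y":0,"z":0,"rx":0,"ry":0,"rz":0,"grip":0},{"x":0,"y":0,"z":0,"rx":0,"ry":0,"rz":0,"grip":0},{"x":0,"y":0,"z":0,"rx":0,"ry":0,"rz":0,"grip":0},{"x":0,"y":0,"z":0,"rx":0,"ry":0,"rz":0,"grip":0},{"x":0,"y":0,"z":0,"rx":0,"ry":0,"rz":0,"grip":0}]'
```

```text
time: 13.78
eef_pos: [0.426, 0.3587, 0.1223]
tcp_rot: [0.414, 0.91, 0.0, 0.0]
contact_force: [0.3, 0.4, 2.8]
opening: 0.315
finger_force: 80.0
```

```bash
python3 -m creep '[{"x":0,"y":0,"z":0.4,"rx":0,"ry":0,"rz":0,"grip":0},{"x":0,"y":0,"z":0.4,"rx":0,"ry":0,"rz":0,"grip":0},{"x":0,"y":0,"z":0.2,"rx":0,"ry":0,"rz":0,"grip":0},{"x":0,"y":0,"z":0,"rx":0,"ry":0,"rz":0,"grip":0},{"x":0,"y":0,"z":0,"rx":0,"ry":0,"rz":0,"grip":0},{"x":0,"y":0,"z":0,"rx":0,"ry":0,"rz":0,"grip":0},{"x":0,"y":0,"z":0,"rx":0,"ry":0,"rz":0,"grip":0},{"x":0,"y":0,"z":0,"rx":0,"ry":0,"rz":0,"grip":0},{"x":0,"y":0,"z":0,"rx":0,"ry":0,"rz":0,"grip":0},{"x":0,"y":0,"z":0,"rx":0,"ry":0,"rz":0,"grip":0}]'
```

```text
time: 14.62
eef_pos: [0.4263, 0.359, 0.1218]
tcp_rot: [0.414, 0.91, 0.001, 0.0]
contact_force: [0.1, 0.4, 5.5]
opening: 0.317
finger_force: 80.4
```

```bash
python3 -m creep '[{"x":0,"y":0,"z":0.5,"rx":0,"ry":0,"rz":0,"grip":0},{"x":0,"y":0,"z":0.5,"rx":0,"ry":0,"rz":0,"grip":0},{"x":0,"y":0.5,"z":0.2,"rx":0,"ry":0,"rz":0,"grip":0},{"x":0,"y":1,"z":0,"rx":0,"ry":0,"rz":0,"grip":0},{"x":0,"y":1,"z":0,"rx":0,"ry":0,"rz":0,"grip":0},{"x":0,"y":1,"z":0,"rx":0,"ry":0,"rz":0,"grip":0},{"x":0,"y":1,"z":0,"rx":0,"ry":0,"rz":0,"grip":0},{"x":0,"y":1,"z":0,"rx":0,"ry":0,"rz":0,"grip":0},{"x":0,"y":1,"z":0,"rx":0,"ry":0,"rz":0,"grip":0},{"x":0,"y":0,"z":0,"rx":0,"ry":0,"rz":0,"grip":0}]'
```

```text
time: 15.45
eef_pos: [0.4304, 0.3625, 0.1212]
tcp_rot: [0.414, 0.91, -0.001, -0.0]
contact_force: [-4.1, -2.7, 10.8]
opening: 0.317
finger_force: 81.3
```

```bash
python3 -m creep '[{"x":0,"y":1.2,"z":0,"rx":0,"ry":0,"rz":0,"grip":0},{"x":0,"y":1.2,"z":0,"rx":0,"ry":0,"rz":0,"grip":0},{"x":0,"y":1.2,"z":0,"rx":0,"ry":0,"rz":0,"grip":0},{"x":0,"y":1.2,"z":0,"rx":0,"ry":0,"rz":0,"grip":0},{"x":0,"y":1.2,"z":0,"rx":0,"ry":0,"rz":0,"grip":0},{"x":0,"y":1.2,"z":0,"rx":0,"ry":0,"rz":0,"grip":0},{"x":0,"y":1.2,"z":0,"rx":0,"ry":0,"rz":0,"grip":0},{"x":0,"y":1.2,"z":0,"rx":0,"ry":0,"rz":0,"grip":0},{"x":0,"y":1.2,"z":0,"rx":0,"ry":0,"rz":0,"grip":0},{"x":0,"y":0,"z":0,"rx":0,"ry":0,"rz":0,"grip":0}]'
```

```text
time: 16.28
eef_pos: [0.4401, 0.371, 0.1217]
tcp_rot: [0.414, 0.91, 0.002, 0.001]
contact_force: [-1.5, 0.8, 8.0]
opening: 0.315
finger_force: 81.0
```

```bash
python3 -m creep '[{"x":0,"y":1.2,"z":0.2,"rx":0,"ry":0,"rz":0,"grip":0},{"x":0,"y":1.2,"z":0.2,"rx":0,"ry":0,"rz":0,"grip":0},{"x":0,"y":1.2,"z":0,"rx":0,"ry":0,"rz":0,"grip":0},{"x":0,"y":1.2,"z":0,"rx":0,"ry":0,"rz":0,"grip":0},{"x":0,"y":1.2,"z":0,"rx":0,"ry":0,"rz":0,"grip":0},{"x":0,"y":1.2,"z":0,"rx":0,"ry":0,"rz":0,"grip":0},{"x":0,"y":1.2,"z":0,"rx":0,"ry":0,"rz":0,"grip":0},{"x":0,"y":1.2,"z":0,"rx":0,"ry":0,"rz":0,"grip":0},{"x":0,"y":1.2,"z":0,"rx":0,"ry":0,"rz":0,"grip":0},{"x":0,"y":0,"z":0,"rx":0,"ry":0,"rz":0,"grip":0}]'
```

```text
time: 17.12
eef_pos: [0.447, 0.377, 0.1214]
tcp_rot: [0.414, 0.91, -0.001, -0.0]
contact_force: [-3.5, -2.4, 11.9]
opening: 0.318
finger_force: 81.5
```

```bash
python3 -m creep '[{"x":0,"y":1.2,"z":0,"rx":0,"ry":0,"rz":0,"grip":0},{"x":0,"y":1.2,"z":0,"rx":0,"ry":0,"rz":0,"grip":0},{"x":0,"y":1.2,"z":0,"rx":0,"ry":0,"rz":0,"grip":0},{"x":0,"y":1.2,"z":0,"rx":0,"ry":0,"rz":0,"grip":0},{"x":0,"y":1.2,"z":0,"rx":0,"ry":0,"rz":0,"grip":0},{"x":0,"y":1.2,"z":0,"rx":0,"ry":0,"rz":0,"grip":0},{"x":0,"y":1.2,"z":0,"rx":0,"ry":0,"rz":0,"grip":0},{"x":0,"y":1.2,"z":0,"rx":0,"ry":0,"rz":0,"grip":0},{"x":0,"y":1.2,"z":0,"rx":0,"ry":0,"rz":0,"grip":0},{"x":0,"y":1.2,"z":0,"rx":0,"ry":0,"rz":0,"grip":0}]'
```

```text
time: 17.95
eef_pos: [0.4574, 0.3861, 0.1219]
tcp_rot: [0.414, 0.91, 0.002, 0.001]
contact_force: [-1.8, 0.9, 9.3]
opening: 0.314
finger_force: 81.3
```

```bash
python3 -m creep '[{"x":0,"y":1.3,"z":0,"rx":0,"ry":0,"rz":0,"grip":0},{"x":0,"y":1.3,"z":0,"rx":0,"ry":0,"rz":0,"grip":0},{"x":0,"y":1.3,"z":0,"rx":0,"ry":0,"rz":0,"grip":0},{"x":0,"y":1.3,"z":0,"rx":0,"ry":0,"rz":0,"grip":0},{"x":0,"y":1.3,"z":0,"rx":0,"ry":0,"rz":0,"grip":0},{"x":0,"y":1.3,"z":0,"rx":0,"ry":0,"rz":0,"grip":0},{"x":0,"y":1.3,"z":0,"rx":0,"ry":0,"rz":0,"grip":0},{"x":0,"y":1.3,"z":0,"rx":0,"ry":0,"rz":0,"grip":0},{"x":0,"y":1.3,"z":0,"rx":0,"ry":0,"rz":0,"grip":0},{"x":0,"y":0,"z":0,"rx":0,"ry":0,"rz":0,"grip":0}]'
```

```text
time: 18.78
eef_pos: [0.4654, 0.3932, 0.1219]
tcp_rot: [0.414, 0.91, 0.001, 0.0]
contact_force: [-2.7, -0.8, 11.9]
opening: 0.316
finger_force: 81.5
```

```bash
python3 -m creep '[{"x":0,"y":1.3,"z":0,"rx":0,"ry":0,"rz":0,"grip":0},{"x":0,"y":1.3,"z":0,"rx":0,"ry":0,"rz":0,"grip":0},{"x":0,"y":1.3,"z":0,"rx":0,"ry":0,"rz":0,"grip":0},{"x":0,"y":1.3,"z":0,"rx":0,"ry":0,"rz":0,"grip":0},{"x":0,"y":1.3,"z":0,"rx":0,"ry":0,"rz":0,"grip":0},{"x":0,"y":1.3,"z":0,"rx":0,"ry":0,"rz":0,"grip":0},{"x":0,"y":1.3,"z":0,"rx":0,"ry":0,"rz":0,"grip":0},{"x":0,"y":1.3,"z":0,"rx":0,"ry":0,"rz":0,"grip":0},{"x":0,"y":0,"z":0,"rx":0,"ry":0,"rz":0,"grip":0},{"x":0,"y":0,"z":0,"rx":0,"ry":0,"rz":0,"grip":0}]'
```

```text
time: 19.62
eef_pos: [0.4742, 0.4009, 0.1222]
tcp_rot: [0.414, 0.91, 0.003, 0.001]
contact_force: [-1.3, 1.6, 9.1]
opening: 0.313
finger_force: 81.2
```

```bash
python3 -m creep '[{"x":0,"y":1.3,"z":0,"rx":0,"ry":0,"rz":0,"grip":0},{"x":0,"y":1.3,"z":0,"rx":0,"ry":0,"rz":0,"grip":0},{"x":0,"y":1.3,"z":0,"rx":0,"ry":0,"rz":0,"grip":0},{"x":0,"y":1.3,"z":0,"rx":0,"ry":0,"rz":0,"grip":0},{"x":0,"y":1.3,"z":0,"rx":0,"ry":0,"rz":0,"grip":0},{"x":0,"y":1.3,"z":0,"rx":0,"ry":0,"rz":0,"grip":0},{"x":0,"y":1.3,"z":0,"rx":0,"ry":0,"rz":0,"grip":0},{"x":0,"y":1.3,"z":0,"rx":0,"ry":0,"rz":0,"grip":0},{"x":0,"y":0,"z":0,"rx":0,"ry":0,"rz":0,"grip":0},{"x":0,"y":0,"z":0,"rx":0,"ry":0,"rz":0,"grip":0}]'
```

```text
time: 20.45
eef_pos: [0.4808, 0.4066, 0.122]
tcp_rot: [0.414, 0.91, 0.0, 0.0]
contact_force: [-3.5, -1.7, 12.4]
opening: 0.315
finger_force: 81.5
```

```bash
python3 -m creep '[{"x":0,"y":1.3,"z":0,"rx":0,"ry":0,"rz":0,"grip":0},{"x":0,"y":1.3,"z":0,"rx":0,"ry":0,"rz":0,"grip":0},{"x":0,"y":1.3,"z":0,"rx":0,"ry":0,"rz":0,"grip":0},{"x":0,"y":1.3,"z":0,"rx":0,"ry":0,"rz":0,"grip":0},{"x":0,"y":1.3,"z":0,"rx":0,"ry":0,"rz":0,"grip":0},{"x":0,"y":1.3,"z":0,"rx":0,"ry":0,"rz":0,"grip":0},{"x":0,"y":1.3,"z":0,"rx":0,"ry":0,"rz":0,"grip":0},{"x":0,"y":1.3,"z":0,"rx":0,"ry":0,"rz":0,"grip":0},{"x":0,"y":0,"z":0,"rx":0,"ry":0,"rz":0,"grip":0},{"x":0,"y":0,"z":0,"rx":0,"ry":0,"rz":0,"grip":0}]'
```

```text
time: 21.28
eef_pos: [0.4899, 0.4146, 0.1223]
tcp_rot: [0.414, 0.91, 0.003, 0.001]
contact_force: [-1.5, 0.5, 9.6]
opening: 0.315
finger_force: 81.2
```

```bash
python3 -m creep '[{"x":0,"y":1.3,"z":0,"rx":0,"ry":0,"rz":0,"grip":0},{"x":0,"y":1.3,"z":0,"rx":0,"ry":0,"rz":0,"grip":0},{"x":0,"y":1.3,"z":0,"rx":0,"ry":0,"rz":0,"grip":0},{"x":0,"y":1.3,"z":0,"rx":0,"ry":0,"rz":0,"grip":0},{"x":0,"y":1.3,"z":0,"rx":0,"ry":0,"rz":0,"grip":0},{"x":0,"y":1.3,"z":0,"rx":0,"ry":0,"rz":0,"grip":0},{"x":0,"y":1.3,"z":0,"rx":0,"ry":0,"rz":0,"grip":0},{"x":0,"y":1.3,"z":0,"rx":0,"ry":0,"rz":0,"grip":0},{"x":0,"y":0,"z":0,"rx":0,"ry":0,"rz":0,"grip":0},{"x":0,"y":0,"z":0,"rx":0,"ry":0,"rz":0,"grip":0}]'
```

```text
time: 22.12
eef_pos: [0.4962, 0.4203, 0.122]
tcp_rot: [0.414, 0.91, -0.0, -0.0]
contact_force: [-3.9, -1.4, 11.4]
opening: 0.322
finger_force: 81.5
```

```bash
python3 -m creep '[{"x":0,"y":1.3,"z":0,"rx":0,"ry":0,"rz":0,"grip":0},{"x":0,"y":1.3,"z":0,"rx":0,"ry":0,"rz":0,"grip":0},{"x":0,"y":1.3,"z":0,"rx":0,"ry":0,"rz":0,"grip":0},{"x":0,"y":1.3,"z":0,"rx":0,"ry":0,"rz":0,"grip":0},{"x":0,"y":1.3,"z":0,"rx":0,"ry":0,"rz":0,"grip":0},{"x":0,"y":1.3,"z":0,"rx":0,"ry":0,"rz":0,"grip":0},{"x":0,"y":1.3,"z":0,"rx":0,"ry":0,"rz":0,"grip":0},{"x":0,"y":1.3,"z":0,"rx":0,"ry":0,"rz":0,"grip":0},{"x":0,"y":0,"z":0,"rx":0,"ry":0,"rz":0,"grip":0},{"x":0,"y":0,"z":0,"rx":0,"ry":0,"rz":0,"grip":0}]'
```

```text
time: 22.95
eef_pos: [0.5055, 0.4283, 0.1224]
tcp_rot: [0.414, 0.91, 0.003, 0.001]
contact_force: [-0.9, 1.2, 9.1]
opening: 0.317
finger_force: 81.2
```

```bash
python3 -m creep '[{"x":0,"y":1.3,"z":0,"rx":0,"ry":0,"rz":0,"grip":0},{"x":0,"y":1.3,"z":0,"rx":0,"ry":0,"rz":0,"grip":0},{"x":0,"y":1.3,"z":0,"rx":0,"ry":0,"rz":0,"grip":0},{"x":0,"y":1.3,"z":0,"rx":0,"ry":0,"rz":0,"grip":0},{"x":0,"y":1.3,"z":0,"rx":0,"ry":0,"rz":0,"grip":0},{"x":0,"y":1.3,"z":0,"rx":0,"ry":0,"rz":0,"grip":0},{"x":0,"y":1.3,"z":0,"rx":0,"ry":0,"rz":0,"grip":0},{"x":0,"y":1.3,"z":0,"rx":0,"ry":0,"rz":0,"grip":0},{"x":0,"y":0,"z":0,"rx":0,"ry":0,"rz":0,"grip":0},{"x":0,"y":0,"z":0,"rx":0,"ry":0,"rz":0,"grip":0}]'
```

```text
time: 23.78
eef_pos: [0.5134, 0.4352, 0.1224]
tcp_rot: [0.414, 0.91, 0.003, 0.001]
contact_force: [-0.9, 1.8, 9.5]
opening: 0.317
finger_force: 81.2
```

```bash
python3 -m creep '[{"x":0,"y":1.3,"z":0,"rx":0,"ry":0,"rz":0,"grip":0},{"x":0,"y":1.3,"z":0,"rx":0,"ry":0,"rz":0,"grip":0},{"x":0,"y":1.3,"z":0,"rx":0,"ry":0,"rz":0,"grip":0},{"x":0,"y":1.3,"z":0,"rx":0,"ry":0,"rz":0,"grip":0},{"x":0,"y":1.3,"z":0,"rx":0,"ry":0,"rz":0,"grip":0},{"x":0,"y":1.3,"z":0,"rx":0,"ry":0,"rz":0,"grip":0},{"x":0,"y":1.3,"z":0,"rx":0,"ry":0,"rz":0,"grip":0},{"x":0,"y":1.3,"z":0,"rx":0,"ry":0,"rz":0,"grip":0},{"x":0,"y":0,"z":0,"rx":0,"ry":0,"rz":0,"grip":0},{"x":0,"y":0,"z":0,"rx":0,"ry":0,"rz":0,"grip":0}]'
python3 - <<'E'
from plant import optics
import cv2
b=optics.read_camera('side')['color']
cv2.imwrite('pics/side7.png',cv2.resize(b[180:270,230:380],None,fx=5,fy=5,interpolation=cv2.INTER_CUBIC))
E
```

```text
time: 24.62
eef_pos: [0.5212, 0.442, 0.1224]
tcp_rot: [0.414, 0.91, 0.003, 0.001]
contact_force: [-0.7, 1.4, 10.4]
opening: 0.321
finger_force: 81.2
```

View pics/side7.png

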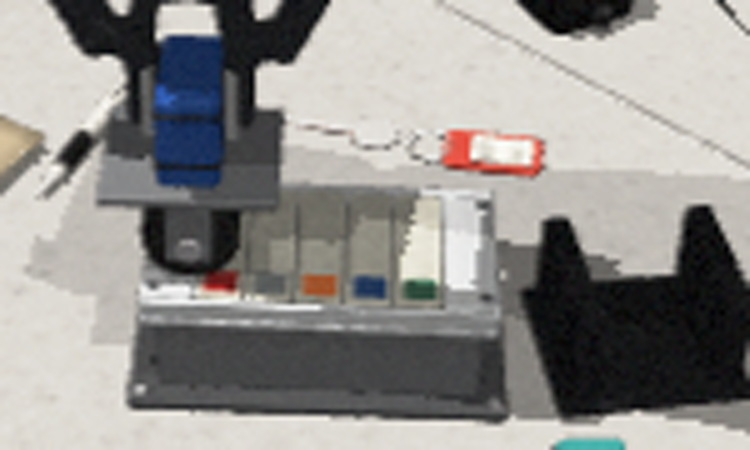

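The picture shows the wheel at (190,255), past strip 1 on the left ledge, with all five strips looking flush. I'll roll back over them at the same pressure as insurance. It's also the way home.

```bash
python3 -m creep '[{"x":0,"y":-1,"z":0,"rx":0,"ry":0,"rz":0,"grip":0},{"x":0,"y":-2,"z":0,"rx":0,"ry":0,"rz":0,"grip":0},{"x":0,"y":-3,"z":0,"rx":0,"ry":0,"rz":0,"grip":0},{"x":0,"y":-3,"z":0,"rx":0,"ry":0,"rz":0,"grip":0},{"x":0,"y":-3,"z":0,"rx":0,"ry":0,"rz":0,"grip":0},{"x":0,"y":-3,"z":0,"rx":0,"ry":0,"rz":0,"grip":0},{"x":0,"y":-3,"z":0,"rx":0,"ry":0,"rz":0,"grip":0},{"x":0,"y":-3,"z":0,"rx":0,"ry":0,"rz":0,"grip":0},{"x":0,"y":-3,"z":0,"rx":0,"ry":0,"rz":0,"grip":0},{"x":0,"y":-3,"z":0,"rx":0,"ry":0,"rz":0,"grip":0}]'
```

```text
time: 25.5
eef_pos: [0.5009, 0.4241, 0.1224]
tcp_rot: [0.414, 0.91, 0.003, 0.001]
contact_force: [-0.5, 1.6, 9.5]
opening: 0.316
finger_force: 81.2
```

```bash
python3 -m creep '[{"x":0,"y":-3,"z":0,"rx":0,"ry":0,"rz":0,"grip":0},{"x":0,"y":-3,"z":0,"rx":0,"ry":0,"rz":0,"grip":0},{"x":0,"y":-3,"z":0,"rx":0,"ry":0,"rz":0,"grip":0},{"x":0,"y":-3,"z":0,"rx":0,"ry":0,"rz":0,"grip":0},{"x":0,"y":-3,"z":0,"rx":0,"ry":0,"rz":0,"grip":0},{"x":0,"y":-3,"z":0,"rx":0,"ry":0,"rz":0,"grip":0},{"x":0,"y":-3,"z":0,"rx":0,"ry":0,"rz":0,"grip":0},{"x":0,"y":-3,"z":0,"rx":0,"ry":0,"rz":0,"grip":0},{"x":0,"y":-3,"z":0,"rx":0,"ry":0,"rz":0,"grip":0},{"x":0,"y":-3,"z":0,"rx":0,"ry":0,"rz":0,"grip":0}]'
```

```text
time: 26.33
eef_pos: [0.4783, 0.4043, 0.1222]
tcp_rot: [0.414, 0.91, 0.003, 0.001]
contact_force: [-0.4, 0.5, 9.7]
opening: 0.314
finger_force: 81.2
```

```bash
python3 -m creep '[{"x":0,"y":-3,"z":0.2,"rx":0,"ry":0,"rz":0,"grip":0},{"x":0,"y":-3,"z":0,"rx":0,"ry":0,"rz":0,"grip":0},{"x":0,"y":-3,"z":0,"rx":0,"ry":0,"rz":0,"grip":0},{"x":0,"y":-3,"z":0,"rx":0,"ry":0,"rz":0,"grip":0},{"x":0,"y":-3,"z":0,"rx":0,"ry":0,"rz":0,"grip":0},{"x":0,"y":-3,"z":0,"rx":0,"ry":0,"rz":0,"grip":0},{"x":0,"y":-3,"z":0,"rx":0,"ry":0,"rz":0,"grip":0},{"x":0,"y":-3,"z":0,"rx":0,"ry":0,"rz":0,"grip":0},{"x":0,"y":-3,"z":0,"rx":0,"ry":0,"rz":0,"grip":0},{"x":0,"y":-3,"z":0,"rx":0,"ry":0,"rz":0,"grip":0}]'
```

```text
time: 27.17
eef_pos: [0.4558, 0.3844, 0.1219]
tcp_rot: [0.414, 0.91, 0.002, 0.001]
contact_force: [-0.3, 0.8, 9.2]
opening: 0.316
finger_force: 81.2
```

```bash
python3 -m creep '[{"x":0,"y":-3,"z":0,"rx":0,"ry":0,"rz":0,"grip":0},{"x":0,"y":-3,"z":0,"rx":0,"ry":0,"rz":0,"grip":0},{"x":0,"y":-3,"z":0,"rx":0,"ry":0,"rz":0,"grip":0},{"x":0,"y":-3,"z":0,"rx":0,"ry":0,"rz":0,"grip":0},{"x":0,"y":-3,"z":0,"rx":0,"ry":0,"rz":0,"grip":0},{"x":0,"y":-3,"z":0,"rx":0,"ry":0,"rz":0,"grip":0},{"x":0,"y":-3,"z":0,"rx":0,"ry":0,"rz":0,"grip":0},{"x":0,"y":-3,"z":0,"rx":0,"ry":0,"rz":0,"grip":0},{"x":0,"y":0,"z":0,"rx":0,"ry":0,"rz":0,"grip":0},{"x":0,"y":0,"z":0,"rx":0,"ry":0,"rz":0,"grip":0}]'
```

```text
time: 28.0
eef_pos: [0.4375, 0.3683, 0.1215]
tcp_rot: [0.414, 0.91, 0.002, 0.001]
contact_force: [-1.1, -0.6, 9.5]
opening: 0.32
finger_force: 81.2
```

```bash
python3 -m creep '[{"x":0,"y":0,"z":-2,"rx":0,"ry":0,"rz":0,"grip":0},{"x":0,"y":0,"z":-5,"rx":0,"ry":0,"rz":0,"grip":0},{"x":0,"y":0,"z":-8,"rx":0,"ry":0,"rz":0,"grip":0},{"x":0,"y":0,"z":-8,"rx":0,"ry":0,"rz":0,"grip":0},{"x":0,"y":0,"z":-8,"rx":0,"ry":0,"rz":0,"grip":0},{"x":0,"y":0,"z":-5,"rx":0,"ry":0,"rz":0,"grip":0},{"x":0,"y":0,"z":0,"rx":0,"ry":0,"rz":0,"grip":0},{"x":0,"y":0,"z":0,"rx":0,"ry":0,"rz":0,"grip":0},{"x":0,"y":0,"z":0,"rx":0,"ry":0,"rz":0,"grip":0},{"x":0,"y":0,"z":0,"rx":0,"ry":0,"rz":0,"grip":0}]'; python3 -c "
from geo import *
rows([.3692,.3078,.155],-2.2606,8)"
```

```text
time: 28.83
eef_pos: [0.4356, 0.3673, 0.1544]
tcp_rot: [0.414, 0.91, -0.001, -0.0]
contact_force: [0.6, 0.3, -3.1]
opening: 0.316
finger_force: 79.6
xyz [ -0.1 -11.1  -0.1] r [-0.01 -0.   -1.17]
xyz [  0.1 -11.1  -0.1] r [-0.01 -0.   -1.17]
xyz [  0.3 -11.1  -0.1] r [-0.01 -0.   -1.17]
xyz [  0.5 -11.1  -0.1] r [-0.01 -0.   -1.17]
xyz [  0.8 -11.1  -0.1] r [-0.01 -0.   -1.17]
xyz [  1.  -11.1  -0.1] r [-0.01 -0.   -1.17]
xyz [  1.2 -11.1  -0.1] r [-0.01 -0.   -1.17]
xyz [  1.4 -11.   -0.1] r [-0.01 -0.   -1.17]
```

```bash
python3 -m creep '[{"x":-0.1,"y":-11.1,"z":0,"rx":0,"ry":0,"rz":-1.17,"grip":0},{"x":0.1,"y":-11.1,"z":0,"rx":0,"ry":0,"rz":-1.17,"grip":0},{"x":0.3,"y":-11.1,"z":0,"rx":0,"ry":0,"rz":-1.17,"grip":0},{"x":0.5,"y":-11.1,"z":0,"rx":0,"ry":0,"rz":-1.17,"grip":0},{"x":0.8,"y":-11.1,"z":0,"rx":0,"ry":0,"rz":-1.17,"grip":0},{"x":1,"y":-11.1,"z":0,"rx":0,"ry":0,"rz":-1.17,"grip":0},{"x":1.2,"y":-11.1,"z":0,"rx":0,"ry":0,"rz":-1.17,"grip":0},{"x":1.4,"y":-11,"z":0,"rx":0,"ry":0,"rz":-1.17,"grip":0},{"x":0,"y":0,"z":0,"rx":0,"ry":0,"rz":0,"grip":0},{"x":0,"y":0,"z":0,"rx":0,"ry":0,"rz":0,"grip":0}]'
python3 - <<'E'
from geo import *
from plant import optics
import cv2
rows([.3692,.3078,.078],-2.2606,1)
b=optics.read_camera('side')['color']
cv2.imwrite('pics/side8.png',cv2.resize(b[160:280,240:400],None,fx=5,fy=5,interpolation=cv2.INTER_CUBIC))
E
```

```text
time: 29.67
eef_pos: [0.3695, 0.308, 0.1548]
tcp_rot: [0.339, 0.941, 0.0, -0.0]
contact_force: [-0.1, 0.1, -3.1]
opening: 0.318
finger_force: 79.6
xyz [ 0.1 -0.4 76.8] r [ 0.   -0.   -0.05]
```

View pics/side8.png

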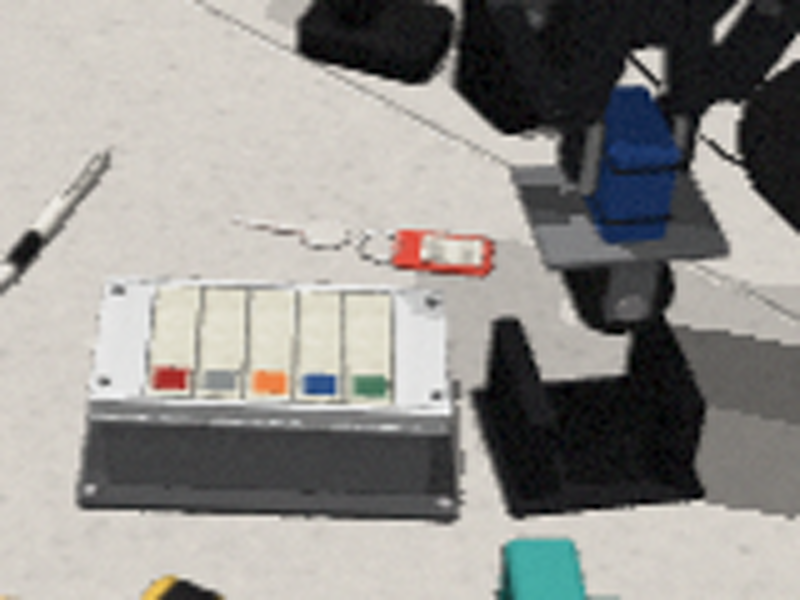

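The strips are all level with the frame, and the roller is upright and aligned over the stand gap, with its wheel at (620,295). I'll lower it in.

```bash
python3 -m creep '[{"x":0,"y":-0.4,"z":8,"rx":0,"ry":0,"rz":0,"grip":0},{"x":0,"y":0,"z":10,"rx":0,"ry":0,"rz":0,"grip":0},{"x":0,"y":0,"z":10,"rx":0,"ry":0,"rz":0,"grip":0},{"x":0,"y":0,"z":10,"rx":0,"ry":0,"rz":0,"grip":0},{"x":0,"y":0,"z":10,"rx":0,"ry":0,"rz":0,"grip":0},{"x":0,"y":0,"z":10,"rx":0,"ry":0,"rz":0,"grip":0},{"x":0,"y":0,"z":10,"rx":0,"ry":0,"rz":0,"grip":0},{"x":0,"y":0,"z":7,"rx":0,"ry":0,"rz":0,"grip":0},{"x":0,"y":0,"z":0,"rx":0,"ry":0,"rz":0,"grip":0},{"x":0,"y":0,"z":0,"rx":0,"ry":0,"rz":0,"grip":0}]'
```

```text
time: 30.55
eef_pos: [0.3692, 0.3077, 0.0795]
tcp_rot: [0.338, 0.941, -0.0, -0.0]
contact_force: [0.0, 0.2, -3.7]
opening: 0.317
finger_force: 79.5
```

```bash
python3 -m creep '[{"x":0,"y":0,"z":1.5,"rx":0,"ry":0,"rz":0,"grip":0},{"x":0,"y":0,"z":1.5,"rx":0,"ry":0,"rz":0,"grip":0},{"x":0,"y":0,"z":1,"rx":0,"ry":0,"rz":0,"grip":0},{"x":0,"y":0,"z":1,"rx":0,"ry":0,"rz":0,"grip":0},{"x":0,"y":0,"z":0.5,"rx":0,"ry":0,"rz":0,"grip":0},{"x":0,"y":0,"z":0,"rx":0,"ry":0,"rz":0,"grip":0},{"x":0,"y":0,"z":0,"rx":0,"ry":0,"rz":0,"grip":0},{"x":0,"y":0,"z":0,"rx":0,"ry":0,"rz":0,"grip":0},{"x":0,"y":0,"z":0,"rx":0,"ry":0,"rz":0,"grip":0},{"x":0,"y":0,"z":0,"rx":0,"ry":0,"rz":0,"grip":0}]'
```

```text
time: 31.38
eef_pos: [0.3695, 0.3079, 0.0746]
tcp_rot: [0.338, 0.941, 0.0, 0.0]
contact_force: [-0.6, 0.4, -3.4]
opening: 0.318
finger_force: 79.5
```

```bash
python3 -m creep '[{"x":0,"y":0,"z":1,"rx":0,"ry":0,"rz":0,"grip":0},{"x":0,"y":0,"z":1,"rx":0,"ry":0,"rz":0,"grip":0},{"x":0,"y":0,"z":0.5,"rx":0,"ry":0,"rz":0,"grip":0},{"x":0,"y":0,"z":0.5,"rx":0,"ry":0,"rz":0,"grip":0},{"x":0,"y":0,"z":0,"rx":0,"ry":0,"rz":0,"grip":0},{"x":0,"y":0,"z":0,"rx":0,"ry":0,"rz":0,"grip":0},{"x":0,"y":0,"z":0,"rx":0,"ry":0,"rz":0,"grip":0},{"x":0,"y":0,"z":0,"rx":0,"ry":0,"rz":0,"grip":0},{"x":0,"y":0,"z":0,"rx":0,"ry":0,"rz":0,"grip":0},{"x":0,"y":0,"z":0,"rx":0,"ry":0,"rz":0,"grip":0}]'
```

```text
time: 32.22
eef_pos: [0.3698, 0.308, 0.072]
tcp_rot: [0.338, 0.941, 0.0, 0.0]
contact_force: [-2.9, -2.1, 4.3]
opening: 0.314
finger_force: 80.9
```

Hood is on the rails (about 7 N of support). I'll open the gripper and retreat upward.

```bash
python3 -m creep '[{"x":0,"y":0,"z":0,"rx":0,"ry":0,"rz":0,"grip":0.65},{"x":0,"y":0,"z":0,"rx":0,"ry":0,"rz":0,"grip":0.65},{"x":0,"y":0,"z":0,"rx":0,"ry":0,"rz":0,"grip":0.65},{"x":0,"y":0,"z":0,"rx":0,"ry":0,"rz":0,"grip":0.65},{"x":0,"y":0,"z":0,"rx":0,"ry":0,"rz":0,"grip":0.65},{"x":0,"y":0,"z":0,"rx":0,"ry":0,"rz":0,"grip":0.65},{"x":0,"y":0,"z":0,"rx":0,"ry":0,"rz":0,"grip":0.65},{"x":0,"y":0,"z":-5,"rx":0,"ry":0,"rz":0,"grip":0.65},{"x":0,"y":0,"z":-10,"rx":0,"ry":0,"rz":0,"grip":0.65},{"x":0,"y":0,"z":-10,"rx":0,"ry":0,"rz":0,"grip":0.65}]'
```

```text
time: 33.05
eef_pos: [0.3694, 0.3078, 0.0973]
tcp_rot: [0.338, 0.941, -0.0, -0.0]
contact_force: [0.7, -0.1, 0.1]
opening: 0.651
finger_force: 0.0
```

```bash
python3 -m creep '[{"x":0,"y":0,"z":-15,"rx":0,"ry":0,"rz":0,"grip":0.65},{"x":0,"y":0,"z":-20,"rx":0,"ry":0,"rz":0,"grip":0.65},{"x":0,"y":0,"z":-20,"rx":0,"ry":0,"rz":0,"grip":0.65},{"x":0,"y":0,"z":-20,"rx":0,"ry":0,"rz":0,"grip":0.65},{"x":0,"y":0,"z":-20,"rx":0,"ry":0,"rz":0,"grip":0.65},{"x":0,"y":0,"z":-10,"rx":0,"ry":0,"rz":0,"grip":0.65},{"x":0,"y":0,"z":0,"rx":0,"ry":0,"rz":0,"grip":0.65},{"x":0,"y":0,"z":0,"rx":0,"ry":0,"rz":0,"grip":0.65},{"x":0,"y":0,"z":0,"rx":0,"ry":0,"rz":0,"grip":0.65},{"x":0,"y":0,"z":0,"rx":0,"ry":0,"rz":0,"grip":0.65}]'
python3 - <<'E'
from plant import optics
import cv2
b=optics.read_camera('side')['color']
cv2.imwrite('pics/side9.png',cv2.resize(b[160:330,200:420],None,fx=3.5,fy=3.5,interpolation=cv2.INTER_CUBIC))
E
```

```text
time: 33.88
eef_pos: [0.3686, 0.3074, 0.1999]
tcp_rot: [0.338, 0.941, -0.001, -0.001]
contact_force: [-0.1, 0.4, 0.0]
opening: 0.652
finger_force: 0.0
```

View pics/side9.png

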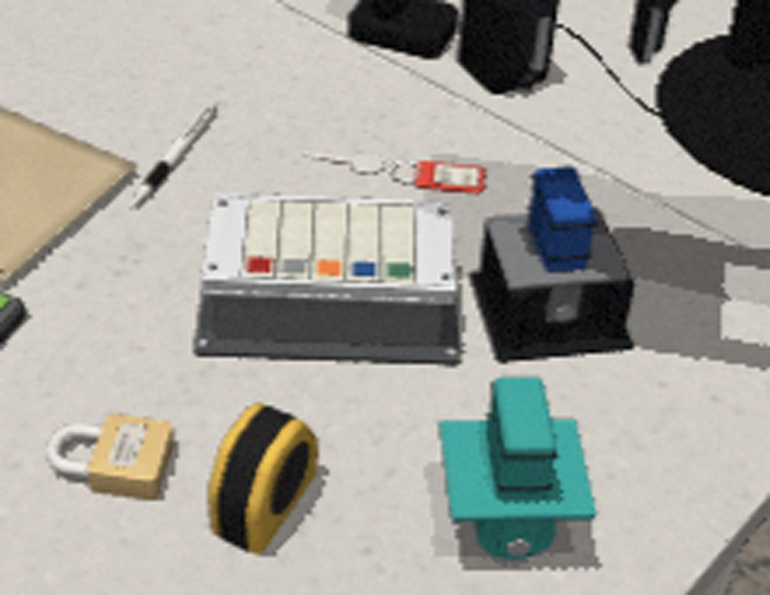

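The roller sits upright in its stand at (560,270), all five strips are flush, the bystanders look unmoved, and the gripper is clear. I'm handing in.

```bash
python3 -c "
from plant import sign_off
print(sign_off())"
```

```text
the job is handed in; nothing more can be done
None
```

The job is handed in, with no verdict returned: in the last picture all five strips look flush and the roller is back upright in its stand, pressing force at the readings was about 16 N at most, and the bystanders look undisturbed.

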